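Complete the vegetable trays

TASK

Each blue portion tray should hold three of one kind but still has an empty white circle. Take the four vegetables standing on the bamboo chopping board (white mushroom, brown mushroom, red onion, tomato) and stand each one upright in the middle of the empty circle on the tray that holds its own kind, then let go. Leave the garlic bulb and the salt shaker where they are.

Things in the scene. Friction and masses are not known exactly. Their poses are not given: they have to be found in the camera images.
- white_mushroom_center (a point): Loose white mushroom: cream-white cap 52 mm across on a paler 25-28 mm stalk, standing stalk down, 48 mm tall (cap from 18 mm up; widest, with straight sides, 24 to 31 mm above the foot). Round about its upright z; firm, 20 to 155 g. The point is on its axis, 24 mm above the foot (half-way up). Starts on the bamboo board, top 15 mm above the table.
- brown_mushroom_center (a point): Loose brown mushroom: dark brown cap 52 mm across on a pale 25-28 mm stalk, standing stalk down, 48 mm tall (cap from 18 mm up; widest, with straight sides, 24 to 31 mm above the foot). Round about its upright z; firm, 20 to 155 g. The point is on its axis, 24 mm above the foot (half-way up). Starts on the bamboo board, top 15 mm above the table.
- red_onion_center (a point): Loose red onion: purple bulb 56 mm across, widest 21 to 33 mm above its flat foot (34 mm across), with a short tan neck on top, 66 mm tall in all. Round about its upright z; firm, 20 to 155 g. The point is on its axis, 33 mm above the foot (half-way up). Starts on the bamboo board, top 15 mm above the table.
- tomato_center (a point): Loose tomato: red, 56 mm across, widest 19 to 31 mm above its flat foot (36 mm across), green star of leaves on top, 50 mm tall. Round about its upright z; firm, 20 to 155 g. The point is on its axis, 25 mm above the foot (half-way up). Starts on the bamboo board, top 15 mm above the table.
- white_mushroom_spot (a point): Centre of the empty white circle (56 mm across) on the fixed blue tray (145 x 135 mm, lip 7 mm above the table) with two cream-white mushrooms fixed on it. The point is on the tray floor, 5 mm above the table. Own x (within 0.3 rad of world x) points to the fixed pair, as big as the loose one, at x 75 mm, y +-31 mm from here; nothing stands beside the circle along y: room for fingers there.
- brown_mushroom_spot (a point): Centre of the empty white circle (56 mm across) on the fixed blue tray (145 x 135 mm, lip 7 mm above the table) with two brown mushrooms fixed on it. The point is on the tray floor, 5 mm above the table. Own x (within 0.3 rad of world x) points to the fixed pair, as big as the loose one, at x 75 mm, y +-31 mm from here; nothing stands beside the circle along y: room for fingers there.
- red_onion_spot (a point): Centre of the empty white circle (56 mm across) on the fixed blue tray (145 x 135 mm, lip 7 mm above the table) with two red onions fixed on it. The point is on the tray floor, 5 mm above the table. Own x (within 0.3 rad of world x) points to the fixed pair, as big as the loose one, at x 75 mm, y +-31 mm from here; nothing stands beside the circle along y: room for fingers there.
- tomato_spot (a point): Centre of the empty white circle (56 mm across) on the fixed blue tray (145 x 135 mm, lip 7 mm above the table) with two tomatoes fixed on it. The point is on the tray floor, 5 mm above the table. Own x (within 0.3 rad of world x) points to the fixed pair, as big as the loose one, at x 75 mm, y +-31 mm from here; nothing stands beside the circle along y: room for fingers there.
- garlic_center (a point): Bystander: loose whitish garlic bulb, 44 mm across, 46 mm tall, standing on the table; the point is half-way up its axis. To be left where it is.
- salt_center (a point): Bystander: loose glass salt shaker with steel cap, 40 mm across, 71 mm tall, standing on the table; the point is half-way up its axis. To be left where it is.
Things that resemble listed ones, but are neither listed nor needed, are in the scene too. There is more than one size of the part that bears brown_mushroom_center; the job needs the smallest. What is shaped like the part that bears tomato_center but turquoise is not meant.

How it is judged:
At the end, for the whole second after the job is handed in: Each of the four vegetables stands upright (within 0.2 rad) on the floor of its own kind's tray (height within 6 mm), its centre within 15 mm of the centre of that tray's white circle, released and at rest; the garlic and the salt shaker are within 20 mm of where they started (horizontal distance between white_mushroom_center and white_mushroom_spot below 0.015 m and z of white_mushroom_center in the frame of white_mushroom_spot between 0.018 and 0.03 m and angle between each of white_mushroom_center, brown_mushroom_center, red_onion_center, tomato_center's own z axis and vertical below 0.2 rad and linear speed of each of white_mushroom, brown_mushroom, red_onion, tomato below 0.02 m/s and horizontal distance between brown_mushroom_center and brown_mushroom_spot below 0.015 m and z of brown_mushroom_center in the frame of brown_mushroom_spot between 0.018 and 0.03 m and horizontal distance between red_onion_center and red_onion_spot below 0.015 m and z of red_onion_center in the frame of red_onion_spot between 0.027 and 0.039 m and horizontal distance between tomato_center and tomato_spot below 0.015 m and z of tomato_center in the frame of tomato_spot between 0.019 and 0.031 m and distance of each of garlic_center, salt_center from where it was at the start of the episode below 0.02 m); the robot touches nothing.
It fails at once if the garlic bulb or the salt shaker is pushed more than 20 mm from its place (distance of any of garlic_center, salt_center from where it was at the start of the episode above 0.02 m).
It also fails if it takes over 120 s, if anything falls off the work surface, if the arm or the gripper's body presses on something with over 40 N, if the wrist force passes 120 N, or if a joint passes its speed limit or range.

ROBOT

A 7-joint arm with a two-finger parallel gripper is mounted at the origin on the work surface. World frame = base frame: x ahead of the robot, y to its left, z up, the work surface at z = 0. Lengths are in m, angles in rad, forces in N, time in s.
With the tool pointing down it reaches from about 0.35 to 0.9 m from the base axis. Payload 8.1 kg.
Tool frame: the origin (TCP) lies at the centre of the arm's flange, where the gripper is bolted on; the fingertips stand 178 mm ahead of it and the grasp point (between the pads) lies 159 mm ahead of it; z points along the fingers, y is the line along which they close (so a half turn about z gives the same grasp; the last joint's range is limited). The gripper opens to 92 mm and grips with 3 to 60 N. Pads are 19 mm wide; open, the fingers measure 130 mm over their backs; the gripper's body (75 mm by 190 mm) begins 47 mm behind the grasp point.
Start: joints at [-1.219, 0.434, 0.025, 1.573, -0.012, 1.134, -0.075], TCP at [0.275, 0.561, 0.405] pointing down, gripper open.
Joint ranges: [-2.62, 2.62], [-0.44, 2.09], [-1.27, 1.32], [0.08, 2.57], [-1.32, 4.46], [0.12, 2], [-2.74, 2.74]. Speed limits (rad/s): [2.22, 2.22, 3.01, 3.01, 3.14, 3.14, 3.14].

INTERFACE

Orientations are given as a rotation vector (axis times angle).
In Python, from cell import arm gives the robot as it stands. The module is installed in compiled form; this text tells all that it offers.
- The arm moves only by the shell command python3 -m inch 'ROWS' [FORCE]. ROWS is text: rows parted by semicolons, each of 5 numbers parted by spaces: the shift along the tool's x, y, z in m, then the turn about the tool's z in rad, then the finger opening in m, from 0 to 0.0918. In form: x y z roll fingers; .... A call has 1 to 5 rows; each row is the pose to reach, as a shift and turn from the pose commanded when the call began, along the tool's axes at that moment; what a row does not reach only later rows make up. A row lasts 1/10 s, in which the tool goes at most 50 mm and 8.59 degrees, less where a joint would pass 70% of its speed; a pose out of reach is approached as far as the arm can. A call with a gripper value outside its range is refused whole. The fingers move at their own pace and stop on an object; FORCE is the grip in N (left out, the last holds). Time passes only in rows, so rows that repeat a pose let the fingers close. It gives the time, the measured TCP pose, the force, the opening and the grip force at its end, in the units of the state.
- arm.observe(): the state, without advancing time (a new reading comes with each control period).
- arm.get_image(name): name is "side" or "top"; returns the picture (480x640x3 uint8, red, green, blue); there is no depth.
- arm.get_calibration(name): a dict with "intrinsics" (3x3 intrinsics, pixels), "distortion" ([k1, k2, p1, p2, k3] as OpenCV has them; the pictures are not rectified), "pose" (4x4, takes a point from camera to world coordinates). Camera axes: x right, y up, looking along -z (the intrinsics and any distortion apply to the point x, -y, -z); pixel columns grow to the right and rows downward; lengths in m; the calibration is good to about 2 mm. A picture is of the moment at which its call begins. get_calibration takes no time and is no camera call.
- arm.sign_off(): hands the job in; it is judged then, once.
Trained networks look in the newest picture that a camera, given by its name, has taken for a name from the list of things; names that differ only in an ending like _2 or _b are one class to them, and where a whole thing is asked for, a point or a joint stands for the part that bears it (a point fixed in the world has none). Each returns a list of dicts, best first, with "conf" (0 to 1); they miss things now and then, are a little off and sometimes report something else, mostly with a low value. They report only what shows in the picture. A call takes as long as a camera call. They do not tell look-alikes from the thing itself.
- arm.look_for(camera, query): "point" ([row, column] in pixels, amid what is visible of it).
- arm.silhouettes(camera, query): "region" (480x640 bool, what is visible of it) and "point" ([row, column] in pixels, amid what is visible of it).
- arm.place_of(camera, query): "point" ([row, column] in pixels: a listed point, or the origin of a listed thing).
The state is a dict: "clock": time; "joints": joint angles; "dq": joint speeds; "joint_efforts": joint torques, N m; "position": TCP position; "ee_rot": TCP orientation; "force": force on the tool from outside, world axes, zero at the start; "ft_torque": the same for the moment, N m; "width": opening from 0.0 (shut) to 1.0 (fully open); "gripper_force": force on a finger pad.
Only numpy, scipy, OpenCV 4.12 (cv2) and the standard library are available. Lean on these libraries where they do the work, as an engineer would, in place of code of your own. Each camera call takes 0.05 s, during which the arm holds its last target. There are 200 camera calls.

## Working session

There is one attempt and no reset: what is moved stays moved. The work goes in short steps, Python scripts to look and compute and a shell command to move; the robot and the scene stay as the last step left them, time stands still between calls to the robot, and variables do not carry over. Pictures are saved under pics/ and viewed, at most 14 in all, crops included, and the job is handed in when it is done.

```bash
mkdir -p pics
cat > h.py <<'E'
import numpy as np, cv2
from cell import arm
from scipy.spatial.transform import Rotation as R
def ray(cam,pt):
    c=arm.get_calibration(cam);K=np.array(c["intrinsics"]);D=np.array(c["distortion"]);P=np.array(c["pose"])
    u=cv2.undistortPoints(np.array([[[pt[1],pt[0]]]],float),K,D)[0,0]
    return P[:3,3],P[:3,:3]@np.array([u[0],-u[1],-1.])
def at(cam,pt,z):
    o,d=ray(cam,pt);return o+d*(z-o[2])/d[2]
def pix(cam,p):
    c=arm.get_calibration(cam);P=np.array(c["pose"]);q=P[:3,:3].T@(np.array(p)-P[:3,3]);q=q*[1,-1,-1]
    r=cv2.projectPoints(q.reshape(1,1,3),np.zeros(3),np.zeros(3),np.array(c["intrinsics"]),np.array(c["distortion"]))[0][0,0];return r[::-1]
def togo(p):
    s=arm.observe();return R.from_rotvec(s["ee_rot"]).inv().apply(np.array(p)-s["position"])
E
python3 - <<'E'
from h import *
for c in("top","side"):
    im=arm.get_image(c);cv2.imwrite(f"pics/{c}0.png",im[...,::-1]);P=np.array(arm.get_calibration(c)["pose"]);print(c,P[:3,3].round(3),(-P[:3,2]).round(2))
s=arm.observe();print(s["clock"],s["position"],R.from_rotvec(s["ee_rot"]).as_matrix().round(3),s["width"])
Z=dict(white_mushroom=.039,brown_mushroom=.039,red_onion=.048,tomato=.04)
for k in Z:
  for c in("top","side"):
    for q,z in((k+"_center",Z[k]),(k+"_spot",.005)):
      for d in arm.place_of(c,q)[:5]:print(c,q,round(d["conf"],2),np.round(d["point"]),at(c,d["point"],z)[:2].round(3))
E
```

```text
top [ 0.321 -0.003  1.442] [ 0.13  0.01 -0.99]
side [ 0.215 -0.841  0.783] [ 0.26  0.73 -0.64]
0.1 [0.2745185  0.56125971 0.40403191] [[-0.898  0.439 -0.   ]
 [ 0.439  0.898 -0.001]
 [-0.    -0.001 -1.   ]] 0.9977163304755846
top white_mushroom_spot 0.81 [258. 478.] [ 0.481 -0.406]
top white_mushroom_spot 0.19 [258. 186.] [0.484 0.393]
side white_mushroom_center 0.72 [259. 290.] [ 0.445 -0.052]
side white_mushroom_spot 0.93 [389. 369.] [ 0.48  -0.405]
top brown_mushroom_center 0.88 [333. 421.] [ 0.282 -0.239]
top brown_mushroom_center 0.77 [320. 462.] [ 0.315 -0.347]
top brown_mushroom_center 0.73 [270. 409.] [ 0.448 -0.213]
top brown_mushroom_spot 0.65 [259. 184.] [0.481 0.398]
side brown_mushroom_center 0.88 [382. 269.] [ 0.308 -0.348]
side brown_mushroom_center 0.78 [342. 240.] [ 0.28  -0.245]
side brown_mushroom_center 0.66 [313. 315.] [ 0.442 -0.227]
side brown_mushroom_center 0.22 [257. 287.] [ 0.441 -0.045]
side brown_mushroom_spot 0.66 [172. 255.] [0.478 0.393]
side brown_mushroom_spot 0.52 [209. 338.] [0.642 0.129]
top red_onion_center 0.8 [267. 257.] [0.453 0.191]
side red_onion_center 0.61 [197. 261.] [0.447 0.197]
side red_onion_spot 0.88 [209. 339.] [0.643 0.128]
top tomato_center 0.66 [269. 303.] [0.449 0.069]
top tomato_center 0.62 [222. 238.] [0.578 0.246]
top tomato_spot 0.67 [197. 380.] [ 0.653 -0.142]
side tomato_center 0.76 [229. 277.] [0.449 0.062]
side tomato_center 0.75 [186. 300.] [0.567 0.224]
side tomato_spot 0.89 [272. 379.] [ 0.635 -0.132]
```

View pics/top0.png

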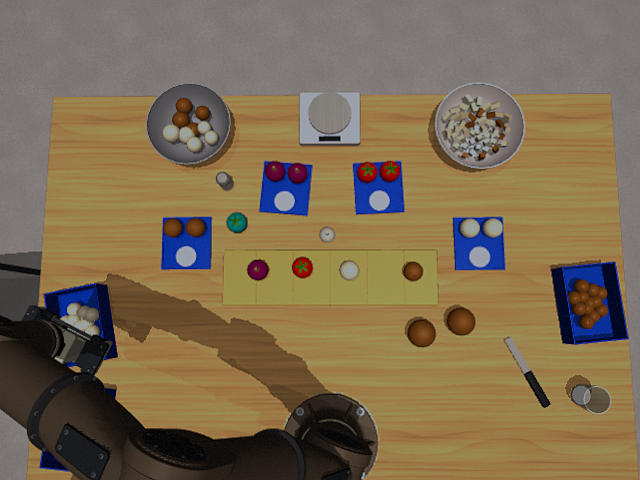

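View pics/side0.png

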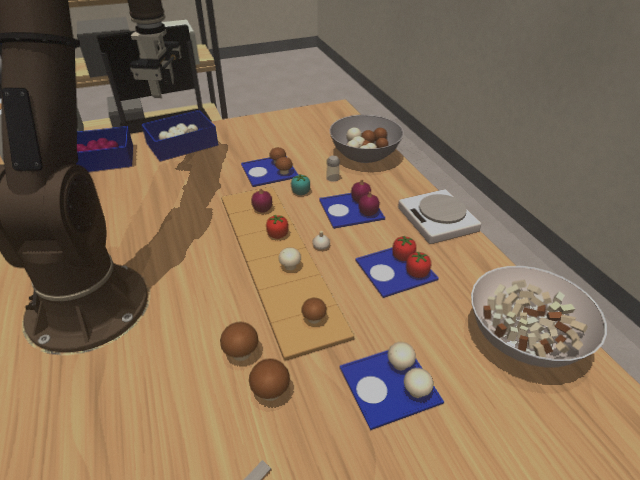

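The top view shows the board holding onion (269,258), tomato (267,303), white mushroom (270,349) and the small brown mushroom (271,413). The empty circles are brown (257,186), onion (201,285), tomato (201,379) and white (257,479). The two big brown ones near row 325 and the turquoise one are decoys. Next I'll refine these positions.

```bash
cat > m.py <<'E'
from h import *
def comp(mask,rc):
    n,l,st,ce=cv2.connectedComponentsWithStats(mask.astype(np.uint8))
    i=min(range(1,n),key=lambda i:np.hypot(ce[i][1]-rc[0],ce[i][0]-rc[1])+(1e3 if st[i,4]<40 else 0));return ce[i][::-1],st[i,4]
if __name__=="__main__":
  A={}
  spots=dict(white=(.481,-.406),brown=(.481,.396),onion=(.645,.128),tomato=(.645,-.137))
  for c in("top","side"):
    im=arm.get_image(c);hsv=cv2.cvtColor(im,cv2.COLOR_RGB2HSV)
    for k,p in spots.items():
      ce,a=comp((hsv[...,1]<50)&(hsv[...,2]>165),pix(c,[*p,.005]));w=at(c,ce,.005);print(c,k,ce.round(1),a,w[:2].round(4));A.setdefault(k,[]).append(w[:2])
  im=arm.get_image("top");hsv=cv2.cvtColor(im,cv2.COLOR_RGB2HSV)
  for k in A:
    m=np.mean(A[k],0);n,l,st,ce=cv2.connectedComponentsWithStats(((hsv[...,0]>105)&(hsv[...,0]<128)&(hsv[...,1]>150)).astype(np.uint8))
    i=min(range(1,n),key=lambda i:np.hypot(*(ce[i][::-1]-pix("top",[*m,.005])))+(1e3 if st[i,4]<500 else 0))
    pts=np.argwhere(l==i);W=np.array([at("top",p,.007)[:2] for p in pts[::3]],np.float32);r=cv2.minAreaRect(W);print(k,m.round(4),"rect",np.round(r[0],3),np.round(r[1],3),round(r[2],1))
  T=dict(red_onion=((269,258),.046),tomato=((267,303),.042),white_mushroom=((270,349),.044),brown_mushroom=((271,413),.044))
  for k,(rc,z) in T.items():
    for c in("top","side"):
      ref=rc if c=="top" else pix("side",at("top",rc,z))
      for d in arm.silhouettes(c,k+"_center"):
        if np.hypot(*(np.array(d["point"])-ref))<12:
          g=np.argwhere(d["region"]);b=(g.min(0)+g.max(0))/2;print(c,k,round(d["conf"],2),b,at(c,b,z)[:2].round(4),len(g))
  print("garlic",at("top",(234,327),.023).round(3),"salt",at("top",(180,224),.035).round(3))
E
python3 m.py
```

```text
top white [256.5 479.3] 294 [ 0.4858 -0.4084]
top brown [255.9 185.6] 294 [0.4892 0.3934]
top onion [200.5 284. ] 282 [0.6431 0.1246]
top tomato [200. 379.] 287 [ 0.6436 -0.1383]
side white [389.5 371.4] 634 [ 0.4841 -0.4074]
side brown [171.3 257.3] 131 [0.4864 0.3961]
side onion [209.7 337.9] 187 [0.6402 0.1264]
side tomato [272.3 381.6] 305 [ 0.6408 -0.1366]
white [ 0.485  -0.4079] rect [ 0.523 -0.407] [0.135 0.143] 90.0
brown [0.4878 0.3948] rect [0.526 0.393] [0.134 0.142] 89.9
onion [0.6416 0.1255] rect [0.679 0.122] [0.132 0.143] 84.8
tomato [ 0.6422 -0.1375] rect [ 0.68  -0.136] [0.144 0.133] 2.6
top red_onion 0.63 [270. 257.] [0.4464 0.1908] 336
side red_onion 0.8 [200. 261.] [0.4433 0.1882] 374
top tomato 0.62 [268. 302.] [0.4519 0.0718] 333
side tomato 0.95 [226.  276.5] [0.4506 0.0716] 406
top white_mushroom 0.65 [270.5 349. ] [ 0.4448 -0.0527] 305
side white_mushroom 0.59 [258. 290.] [ 0.4443 -0.0556] 388
top brown_mushroom 0.62 [271. 413.] [ 0.4432 -0.2216] 269
side brown_mushroom 0.92 [310.  313.5] [ 0.4398 -0.2227] 481
garlic [0.546 0.005 0.023] salt [0.694 0.287 0.035]
```

Top and side agree to a few mm: trays are nearly square to the world, and the circles and vegetables are where they should be. Moving now, with tool y rolled to world y.

```bash
python3 -m inch '-.032 -.026 0 -.12 .08; -.064 -.052 0 -.24 .08; -.096 -.078 0 -.36 .08; -.128 -.104 0 -.455 .08; -.158 -.13 0 -.455 .08' 20
python3 - <<'E'
from h import *
print(togo([.445,.1895,.30]).round(4),R.from_rotvec(arm.observe()["ee_rot"]).as_matrix().round(3),arm.observe()["joints"])
E
```

```text
clock: 1.95
position: [0.3601, 0.3735, 0.4048]
ee_rot: [-0.005, 3.141, 0.0]
force: [0.0, 0.3, -0.2]
width: 0.874
gripper_force: 0.0
[-0.0843 -0.1843  0.1048] [[-1.    -0.003  0.   ]
 [-0.003  1.     0.   ]
 [-0.     0.    -1.   ]] [-0.88528589  0.26461793 -0.02674239  1.82740218  0.00830532  1.04931148
  0.65876657]
```

```bash
python3 -m inch '-.084 -.184 .105 0 .08; -.084 -.184 .105 0 .08; -.084 -.184 .105 0 .08; -.084 -.184 .105 0 .08; -.084 -.184 .105 0 .08'
python3 - <<'E'
from h import *
print(togo([.445,.1895,.201]).round(4))
E
```

```text
clock: 2.45
position: [0.4442, 0.1875, 0.2984]
ee_rot: [-0.005, -3.141, 0.003]
force: [0.1, -0.1, -0.5]
width: 0.872
gripper_force: 0.0
[-0.0009  0.0022  0.0974]
```

```bash
python3 -m inch '-.001 .001 .03 0 .08; -.001 .001 .06 0 .08; -.001 .001 .085 0 .08; -.001 .001 .098 0 .08; -.001 .001 .098 0 .08'
python3 -m inch '0 0 0 0 .04; 0 0 0 0 .04; 0 0 0 0 .04; 0 0 0 0 .04; 0 0 0 0 .04' 20
python3 -m inch '0 0 0 0 .04; 0 0 0 0 .04; 0 0 -.02 0 .04; 0 0 -.06 0 .04; 0 0 -.1 0 .04'
python3 - <<'E'
from h import *
im=arm.get_image("side");cv2.imwrite("pics/s1.png",im[...,::-1])
print(togo([.6416,.1255,.300]).round(4))
E
```

```text
clock: 2.95
position: [0.4439, 0.192, 0.2002]
ee_rot: [0.0, -3.139, 0.002]
force: [-0.7, 0.5, 0.4]
width: 0.872
gripper_force: 0.0
clock: 3.45
position: [0.4447, 0.1924, 0.2025]
ee_rot: [-0.0, 3.14, 0.001]
force: [-1.3, -0.2, 7.9]
width: 0.599
gripper_force: 20.0
clock: 3.95
position: [0.444, 0.192, 0.3026]
ee_rot: [0.0, -3.14, 0.001]
force: [1.0, 0.1, -1.8]
width: 0.601
gripper_force: 20.0
[-0.1958 -0.0673  0.0096]
```

View pics/s1.png

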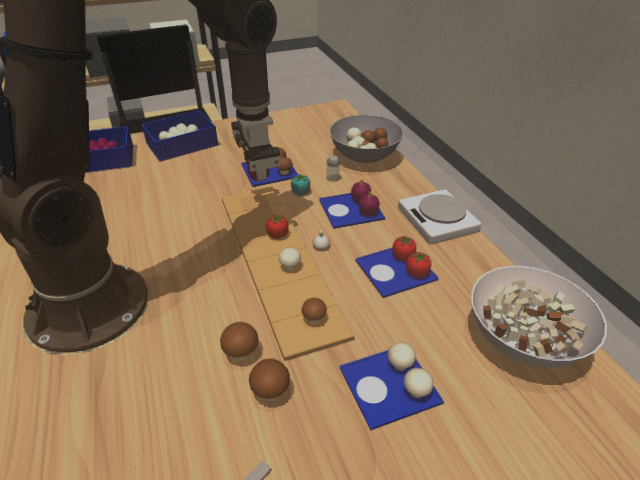

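Onion is held in the gripper, gone from the board around (200,262). Carrying it over to its tray.

```bash
python3 -m inch '-.196 -.067 .005 0 .04; -.196 -.067 .005 0 .04; -.196 -.067 .005 0 .04; -.196 -.067 .005 0 .04; -.196 -.067 .005 0 .04'
python3 -m inch '0 0 .04 0 .04; 0 0 .075 0 .04; 0 0 .085 0 .04; 0 0 .085 0 .04; 0 0 .085 0 .04'
python3 - <<'E'
from h import *
print(togo([.6416,.1255,.192]).round(4))
E
```

```text
clock: 4.5
position: [0.6449, 0.1213, 0.2962]
ee_rot: [0.008, 3.138, -0.004]
force: [-0.0, -1.1, -1.4]
width: 0.605
gripper_force: 20.0
clock: 5.0
position: [0.6409, 0.1255, 0.2131]
ee_rot: [-0.001, 3.14, 0.001]
force: [-0.4, -1.0, -1.2]
width: 0.6
gripper_force: 20.0
[-0.0006 -0.0001  0.0211]
```

```bash
python3 -m inch '0 0 .01 0 .04; 0 0 .015 0 .04; 0 0 .019 0 .04; 0 0 .021 0 .04; 0 0 .021 0 .04'
python3 -m inch '0 0 0 0 .08; 0 0 0 0 .08; 0 0 0 0 .08; 0 0 -.03 0 .08; 0 0 -.11 0 .08'
python3 - <<'E'
from h import *
print(togo([.451,.0715,.30]).round(4))
E
```

```text
clock: 5.5
position: [0.6405, 0.1253, 0.1923]
ee_rot: [0.0, 3.141, 0.001]
force: [-6.0, -0.3, 13.9]
width: 0.603
gripper_force: 20.0
clock: 6.0
position: [0.6391, 0.1251, 0.2681]
ee_rot: [0.0, -3.135, 0.003]
force: [1.5, 0.1, -0.3]
width: 0.871
gripper_force: 0.0
[ 0.1883 -0.0536 -0.0305]
```

```bash
python3 -m inch '.05 -.014 0 0 .08; .19 -.054 0 0 .08; .19 -.054 0 0 .08; .19 -.054 0 0 .08; .19 -.054 0 0 .08'
python3 -m inch '0 0 .03 0 .08; 0 0 .07 0 .08; 0 0 .07 0 .08; 0 0 .07 0 .08; 0 0 .07 0 .08'
python3 - <<'E'
from h import *
cv2.imwrite("pics/s2.png",arm.get_image("side")[...,::-1])
print(togo([.451,.0715,.199]).round(4))
E
```

```text
clock: 6.5
position: [0.4436, 0.0689, 0.2696]
ee_rot: [-0.001, -3.133, 0.003]
force: [0.7, -0.1, -0.2]
width: 0.871
gripper_force: 0.0
clock: 7.0
position: [0.4512, 0.0714, 0.202]
ee_rot: [0.0, 3.14, 0.001]
force: [1.1, -0.6, 0.9]
width: 0.874
gripper_force: 0.0
[0.0002 0.0001 0.0032]
```

View pics/s2.png

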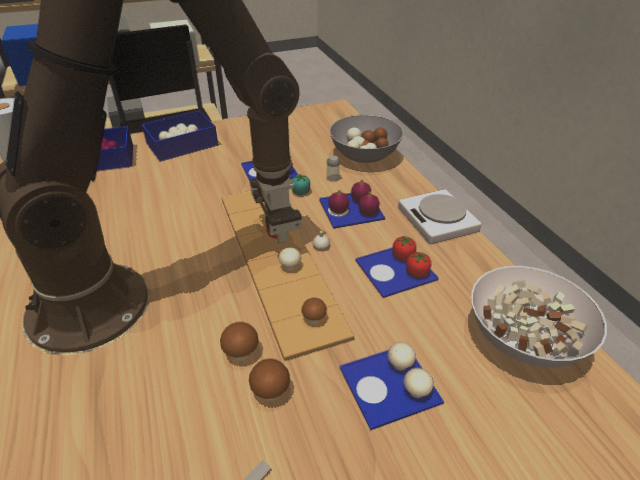

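The onion stands on its circle at (203,339), and the gripper is around the tomato. Gripping and carrying it next.

```bash
python3 -m inch '0 0 .003 0 .08; 0 0 .003 0 .04; 0 0 .003 0 .04; 0 0 .003 0 .04; 0 0 .003 0 .04' 20
python3 -m inch '0 0 0 0 .04; 0 0 -.03 0 .04; 0 0 -.07 0 .04; 0 0 -.1 0 .04; 0 0 -.1 0 .04'
python3 -m inch '-.04 -.044 0 0 .04; -.08 -.088 0 0 .04; -.12 -.132 0 0 .04; -.16 -.176 0 0 .04; -.191 -.209 0 0 .04'
python3 -m inch '0 0 .03 0 .04; 0 0 .06 0 .04; 0 0 .08 0 .04; 0 0 .08 0 .04; 0 0 .08 0 .04'
python3 - <<'E'
from h import *
print(togo([.6422,-.1375,.190]).round(4))
E
```

```text
clock: 7.55
position: [0.4505, 0.0714, 0.1979]
ee_rot: [-0.0, 3.141, 0.0]
force: [-0.4, 0.5, 3.4]
width: 0.603
gripper_force: 20.0
clock: 8.05
position: [0.4516, 0.0714, 0.301]
ee_rot: [0.0, 3.136, 0.003]
force: [0.6, -0.1, -1.6]
width: 0.596
gripper_force: 20.0
clock: 8.55
position: [0.6197, -0.1151, 0.2964]
ee_rot: [0.0, -3.14, -0.0]
force: [0.6, 0.0, -0.7]
width: 0.6
gripper_force: 20.0
clock: 9.05
position: [0.6187, -0.1134, 0.2171]
ee_rot: [0.0, -3.14, -0.0]
force: [1.7, -0.8, -0.9]
width: 0.6
gripper_force: 20.0
[-0.0235 -0.0241  0.0271]
```

```bash
python3 -m inch '-.0235 -.024 .005 0 .04; -.0235 -.024 .015 0 .04; -.0235 -.024 .022 0 .04; -.0235 -.024 .027 0 .04; -.0235 -.024 .027 0 .04'
python3 -m inch '0 0 0 0 .08; 0 0 0 0 .08; 0 0 0 0 .08; 0 0 -.04 0 .08; 0 0 -.08 0 .08'
python3 - <<'E'
from h import *
print(togo([.4445,-.054,.27]).round(4))
E
```

```text
clock: 9.55
position: [0.642, -0.1366, 0.1904]
ee_rot: [0.001, -3.14, -0.001]
force: [-0.2, 0.3, -1.7]
width: 0.602
gripper_force: 20.0
clock: 10.05
position: [0.642, -0.1372, 0.2708]
ee_rot: [0.0, -3.139, -0.001]
force: [0.9, -1.3, -0.1]
width: 0.872
gripper_force: 0.0
[0.1974 0.0833 0.0014]
```

```bash
python3 -m inch '.197 .083 0 0 .08; .197 .083 0 0 .08; .197 .083 0 0 .08; .197 .083 0 0 .08; .197 .083 0 0 .08'
python3 -m inch '0 0 .01 0 .08; 0 0 .04 0 .08; 0 0 .06 0 .08; 0 0 .06 0 .08; 0 0 .06 0 .08'
python3 - <<'E'
from h import *
cv2.imwrite("pics/s3.png",arm.get_image("side")[...,::-1])
print(togo([.4445,-.054,.2015]).round(4))
E
```

```text
clock: 10.55
position: [0.4406, -0.0529, 0.2706]
ee_rot: [0.003, -3.138, -0.002]
force: [0.8, -0.2, -0.4]
width: 0.871
gripper_force: 0.0
clock: 11.05
position: [0.4464, -0.0549, 0.2106]
ee_rot: [-0.001, -3.141, 0.0]
force: [0.3, 0.4, 0.5]
width: 0.868
gripper_force: 0.0
[0.002  0.0008 0.0096]
```

View pics/s3.png

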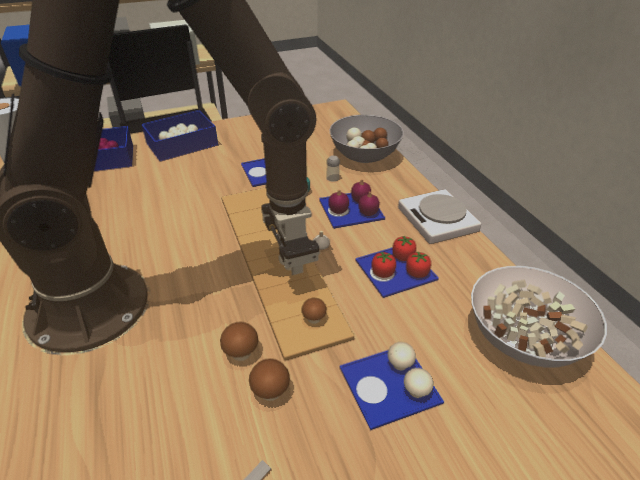

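The tomato stands on its circle (268,384), and the gripper is around the white mushroom. Gripping and carrying it to its tray.

```bash
python3 -m inch '.001 0 .0095 0 .08; .001 0 .0095 0 .04; .001 0 .0095 0 .04; .001 0 .0095 0 .04; .001 0 .0095 0 .04' 20
python3 -m inch '0 0 0 0 .04; 0 0 0 0 .04; 0 0 -.03 0 .04; 0 0 -.07 0 .04; 0 0 -.1 0 .04'
python3 -m inch '-.004 -.044 0 0 .04; -.009 -.088 0 0 .04; -.014 -.132 0 0 .04; -.018 -.176 0 0 .04; -.022 -.22 0 0 .04'
python3 -m inch '-.004 -.044 0 0 .04; -.009 -.088 0 0 .04; -.018 -.132 0 0 .04; -.018 -.132 0 0 .04; -.018 -.132 0 0 .04'
python3 - <<'E'
from h import *
print(togo([.485,-.408,.1925]).round(4))
E
```

```text
clock: 11.6
position: [0.4445, -0.0544, 0.2015]
ee_rot: [-0.0, 3.141, 0.0]
force: [0.5, 0.0, -0.3]
width: 0.568
gripper_force: 0.1
clock: 12.1
position: [0.4444, -0.0545, 0.3029]
ee_rot: [0.0, 3.141, -0.0]
force: [0.6, 0.2, -1.1]
width: 0.555
gripper_force: 20.0
clock: 12.6
position: [0.4663, -0.2761, 0.3013]
ee_rot: [-0.001, 3.141, 0.0]
force: [1.7, -0.6, 0.0]
width: 0.559
gripper_force: 20.0
clock: 13.1
position: [0.4839, -0.4074, 0.3006]
ee_rot: [-0.003, -3.141, -0.0]
force: [0.6, 1.5, -0.3]
width: 0.553
gripper_force: 20.0
[-0.0012 -0.0006  0.1081]
```

```bash
python3 -m inch '-.001 0 .04 0 .04; -.001 0 .075 0 .04; -.001 0 .095 0 .04; -.001 0 .103 0 .04; -.001 0 .1075 0 .04'
python3 -m inch '0 0 0 0 .04; 0 0 0 0 .08; 0 0 0 0 .08; 0 0 0 0 .08; 0 0 -.04 0 .08'
python3 -m inch '.01 .05 -.04 0 .08; .042 .187 -.04 0 .08; .042 .187 -.04 0 .08; .042 .187 -.04 0 .08; .042 .187 -.04 0 .08'
python3 - <<'E'
from h import *
cv2.imwrite("pics/s4.png",arm.get_image("side")[...,::-1])
print(togo([.4415,-.222,.2015]).round(4))
E
```

```text
clock: 13.6
position: [0.4857, -0.4053, 0.1933]
ee_rot: [0.002, -3.141, -0.002]
force: [0.2, 0.3, 0.7]
width: 0.553
gripper_force: 20.0
clock: 14.1
position: [0.4841, -0.405, 0.2301]
ee_rot: [0.0, -3.135, -0.008]
force: [0.2, 0.2, 0.3]
width: 0.842
gripper_force: 0.0
clock: 14.6
position: [0.4425, -0.2134, 0.2741]
ee_rot: [0.011, -3.14, -0.006]
force: [0.1, 0.1, 0.3]
width: 0.875
gripper_force: 0.0
[ 0.0017 -0.0061  0.0728]
```

View pics/s4.png

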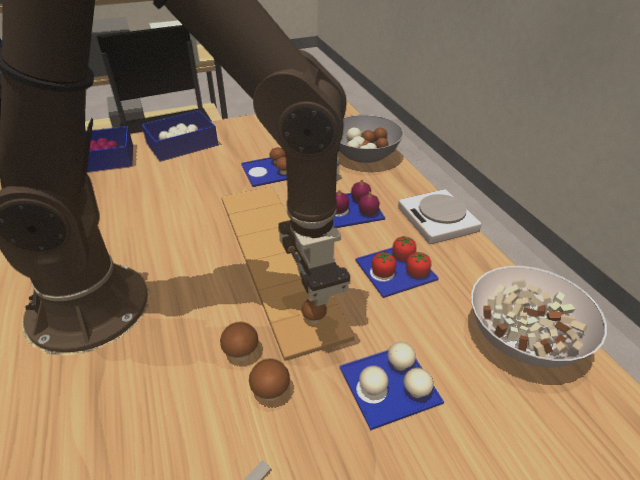

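The white mushroom stands on its circle (381,374). Next is the brown one.

```bash
python3 -m inch '.001 -.004 .01 0 .08; .001 -.004 .04 0 .08; .001 -.004 .06 0 .08; .001 -.004 .06 0 .08; .001 -.004 .06 0 .08'
python3 - <<'E'
from h import *
print(togo([.4415,-.222,.2015]).round(4))
E
```

```text
clock: 15.15
position: [0.4423, -0.2249, 0.2134]
ee_rot: [-0.003, -3.141, 0.0]
force: [-0.1, 0.3, -0.0]
width: 0.872
gripper_force: 0.0
[0.0008 0.0029 0.0119]
```

```bash
python3 -m inch '.001 .002 .0115 0 .08; .001 .002 .0115 0 .08; .001 .002 .0115 0 .04; .001 .002 .0115 0 .04; .001 .002 .0115 0 .04' 20
python3 -m inch '0 0 0 0 .04; 0 0 0 0 .04; 0 0 -.03 0 .04; 0 0 -.07 0 .04; 0 0 -.1 0 .04'
python3 -m inch '-.003 .044 0 0 .04; -.006 .088 0 0 .04; -.01 .132 0 0 .04; -.013 .176 0 0 .04; -.016 .22 0 0 .04'
python3 -m inch '-.003 .044 0 0 .04; -.006 .088 0 0 .04; -.01 .132 0 0 .04; -.013 .176 0 0 .04; -.016 .22 0 0 .04'
python3 - <<'E'
from h import *
print(togo([.4878,.3948,.1925]).round(4))
E
```

```text
clock: 15.65
position: [0.4416, -0.2214, 0.2026]
ee_rot: [-0.0, 3.141, -0.0]
force: [-0.1, 0.1, 0.0]
width: 0.657
gripper_force: 0.0
clock: 16.15
position: [0.4414, -0.2215, 0.304]
ee_rot: [0.0, 3.141, -0.0]
force: [-0.2, -0.1, -1.3]
width: 0.556
gripper_force: 20.0
clock: 16.65
position: [0.4572, 0.0002, 0.3024]
ee_rot: [0.0, 3.141, 0.0]
force: [0.8, -0.0, 0.6]
width: 0.555
gripper_force: 20.0
clock: 17.15
position: [0.4731, 0.2204, 0.3023]
ee_rot: [-0.0, 3.141, -0.0]
force: [0.8, -1.6, -0.8]
width: 0.555
gripper_force: 20.0
[-0.0147  0.1744  0.1098]
```

```bash
python3 -m inch '-.004 .044 0 0 .04; -.008 .088 0 0 .04; -.012 .132 0 0 .04; -.015 .175 0 0 .04; -.015 .175 0 0 .04'
python3 -m inch '0 0 .03 0 .04; 0 0 .07 0 .04; 0 0 .09 0 .04; 0 0 .09 0 .04; 0 0 .09 0 .04'
python3 - <<'E'
from h import *
print(togo([.4878,.3948,.1925]).round(4))
E
```

```text
clock: 17.65
position: [0.4864, 0.4005, 0.3019]
ee_rot: [0.012, -3.141, -0.007]
force: [-0.6, 0.1, -1.4]
width: 0.554
gripper_force: 20.0
clock: 18.15
position: [0.4886, 0.3934, 0.2126]
ee_rot: [-0.0, -3.141, 0.001]
force: [-0.5, 0.7, 0.3]
width: 0.556
gripper_force: 20.0
[0.0008 0.0014 0.0201]
```

```bash
python3 -m inch '.001 .001 .008 0 .04; .001 .001 .014 0 .04; .001 .001 .018 0 .04; .001 .001 .0195 0 .04; .001 .001 .0195 0 .04'
python3 -m inch '0 0 0 0 .08; 0 0 0 0 .08; 0 0 0 0 .08; 0 0 -.04 0 .08; 0 0 -.08 0 .08'
python3 -m inch '0 0 -.04 0 .08; 0 0 -.08 0 .08; .04 .02 -.1 0 .08; .08 .04 -.12 0 .08; .12 .06 -.13 0 .08'
python3 -m inch '.04 .03 0 0 .08; .08 .06 0 0 .08; .08 .06 0 0 .08; .08 .06 0 0 .08; .08 .06 0 0 .08'
python3 - <<'E'
from h import *
from m import comp
S=dict(white_mushroom=(.485,-.408,.034),brown_mushroom=(.4878,.3948,.034),red_onion=(.6416,.1255,.036),tomato=(.6422,-.1375,.032))
for c in("top","side"):
  cv2.imwrite(f"pics/{c}5.png",arm.get_image(c)[...,::-1])
  for k,p in S.items():
    for d in arm.silhouettes(c,k+"_center"):
      g=np.argwhere(d["region"]);b=(g.min(0)+g.max(0))/2
      if np.hypot(*(b-pix(c,p)))<14:print(c,k,(at(c,b,p[2])[:2]-p[:2]).round(4))
E
```

```text
clock: 18.65
position: [0.4874, 0.3946, 0.1928]
ee_rot: [-0.0, 3.142, 0.0]
force: [-0.6, -0.4, -0.4]
width: 0.553
gripper_force: 20.0
clock: 19.15
position: [0.487, 0.3943, 0.2726]
ee_rot: [0.0, -3.139, 0.003]
force: [0.4, 1.5, -0.1]
width: 0.866
gripper_force: 0.0
clock: 19.65
position: [0.3663, 0.4551, 0.405]
ee_rot: [0.002, 3.14, 0.004]
force: [0.0, 1.6, -0.1]
width: 0.874
gripper_force: 0.0
clock: 20.15
position: [0.2885, 0.5138, 0.4027]
ee_rot: [0.002, 3.141, -0.001]
force: [1.0, -1.3, 0.2]
width: 0.873
gripper_force: 0.0
top white_mushroom [0.0029 0.0003]
top brown_mushroom [ 0.0031 -0.0036]
top red_onion [-0.0012 -0.0009]
top tomato [-0.0005 -0.0011]
side white_mushroom [0.0009 0.0005]
side brown_mushroom [-0.0038 -0.0071]
side red_onion [-0.006  -0.0053]
side tomato [-0.0016 -0.0016]
```

View pics/top5.png

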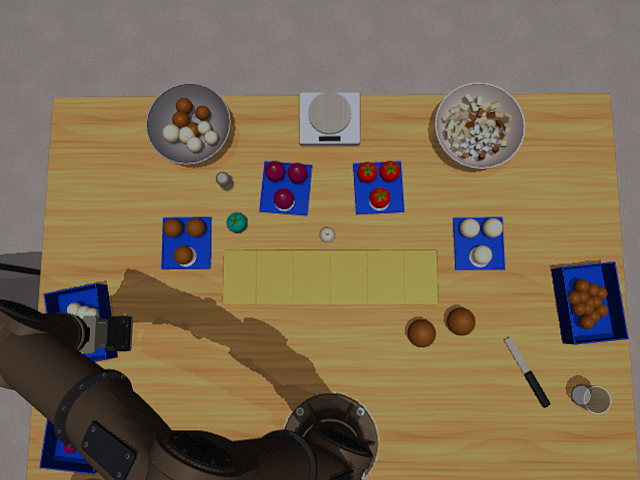

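View pics/side5.png

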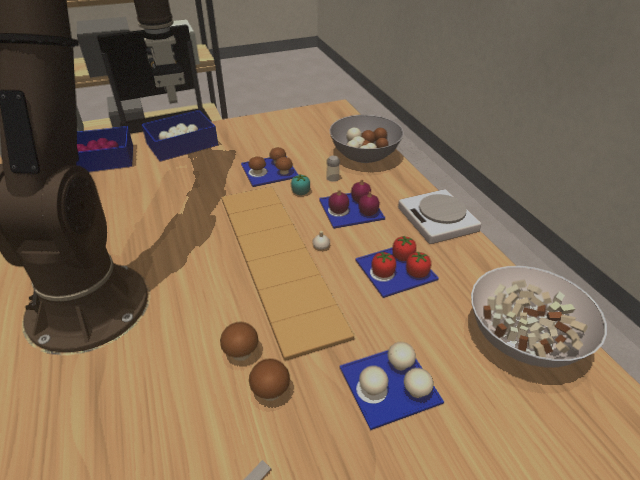

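All four stand upright on their circles: top view (198,284), (198,380), (255,183), (255,481). The measured offsets are at most about 8 mm. Garlic and salt are unmoved and the arm is clear, so I'm handing in.

```bash
python3 -c "
from cell import arm
print(arm.sign_off())"
```

```text
the job is handed in; nothing more can be done
None
```

All four vegetables are standing upright on their own trays' circles, each measured within about 8 mm of the centre. The garlic and salt shaker look unmoved, and I handed the job in at about 20 s; no verdict came back.

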